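# Close and clamp the leather-forming mould

### The job

Close the wooden forming mould: stand its loose half on the two pegs of the base, fully down and upright, with its flat face against the fixed half. Then squeeze the black spring clamp open and clip it over either upright side edge of the closed mould, above the foot, lying level and pushed on until both rubber jaw pads sit on the wood, one on each half, and let it grip. Leave the mallet and the glue jar standing where they are.

Things in the scene. Friction and masses are not known exactly. Their poses are not given: they have to be found in the camera images.
- mould: Fixed plywood base 110 x 120 x 15 mm (x, y, z) with the fixed half of the mould: an upright wooden board 10 mm thick (x -10 to 0), 120 mm wide (y -60 to 60), z 15 to 115 mm, braced behind (-x) near its middle (y -15 to 15, up to z 60). Origin: centre of the base's underside; +x is the side with the pegs, y runs along the board, z up.
- mould_pegs (a point): Midway between the tips of the two upright steel pegs on the base (mould 16.5, 0, 33 mm). Pegs 8 mm across with tapered tips, 18 mm high from the base plate, at y = -40 and +40 mm.
- mould_face (a point): Centre of the fixed half's flat mating face (mould 0, 0, 65 mm). loose_face meets it when the mould is closed (1.5 mm gap). The closed mould is about 21 mm thick at the panels, middle at x = +0.75 mm of mould.
- loose_half: Loose wooden half, 250 g, 155 mm tall, upright on the table. Foot 30 x 120 x 26 mm (x, y, z) with two through holes 12 mm across at x 0, y -40 and +40; above it a panel 10 mm thick (x -15 to -5), 120 wide, z 26 to 100. Flat mating face at x = -15; a dark raised rectangle on the outer face. Origin: centre of the foot's underside. Seated it is at 16.5, 0, 15 mm of mould, axes parallel.
- loose_face (a point): Centre of the loose half's flat mating face (loose_half -15, 0, 50 mm). When seated, the panel above the foot spans 41 to 115 mm above the table.
- loose_tab (a point): Point to pinch in the grip tab that rises from the panel (loose_half -10, 0, 137 mm). Tab 10 mm thick (x -15 to -5), 44 mm wide (y -22 to 22), z 100 to 155 mm.
- clamp: Black spring clamp, 130 g, like a big clothes peg lying flat: 125 mm long, 30 mm high, two mirrored arms on an upright hinge pin. Origin: on the hinge axis at the underside; jaws to +x, handles to -x. Rubber jaw pads 22 mm long, 33 to 55 mm from the hinge. The frame is fixed to the +y arm: its x is the clamp's middle line at rest and turns by half the joint value as the jaws open.
- clamp_grip (a point): Midpoint between the two handle ends at rest (clamp -62, 0, 15 mm), where to squeeze along the clamp's y. Each handle ends there in an upright rubber roll 12 mm across; 67 mm over both at rest. Squeezed to 30 mm over the rolls (about 15 N) the jaws open to 33 mm at the back of the pads, 39 mm at the tips.
- clamp_arm (a joint): Opening angle of the clamp's sprung hinge (rad): 0 at rest (jaws about 6 mm apart at the tips), about 0.28 when gripping the closed 21 mm mould, 0.68 wide open.
- mallet: Bystander: standing mallet, white head 54 mm across, black handle upward, 190 mm tall, loose; origin at the centre of its underside.
- glue_jar: Bystander: white jar 80 mm across, 75 mm tall, loose; origin at the centre of its underside.
Mind the look-alikes: they are no part of the job. Leave any blue or white look-alike of the clamp alone. There is more than one size of the mould; the one meant has the size given above.

How it is judged (in metres and radians):
On the way:
1. the loose half stands on the pegs, fully down, face to face with the fixed half (distance between loose_face and mould_face below 0.006 m and angle between loose_half's own z axis and vertical below 0.06 rad), for 0.2 s.
At the end, for the whole second after the job is handed in: Loose half on the pegs: face centres within 6 mm, upright within 0.06 rad. Clamp grips both halves (over 3 N on each, hinge 0.15 to 0.42 rad) over one upright side edge, hinge 64 to 100 mm from the mould's middle along y, level within 0.35 rad; all at rest (all of step 1 and contact force between clamp and mould above 3 N and contact force between clamp and loose_half above 3 N and value of joint clamp_arm between 0.15 and 0.42 rad and (y of clamp in the frame of mould between 0.064 and 0.1 m or y of clamp in the frame of mould between -0.1 and -0.064 m) and (angle between clamp's own z axis and vertical below 0.35 rad or angle between clamp's own z axis and vertical above 2.79 rad) and linear speed of each of clamp, loose_half below 0.02 m/s); the robot touches nothing.
It fails at once if the mallet is shifted more than 30 mm or tipped over (distance of mallet from where it was at the start of the episode above 0.03 m or angle between mallet's own z axis and vertical above 0.4 rad).
It fails at once if the glue jar is shifted more than 30 mm or tipped over (distance of glue_jar from where it was at the start of the episode above 0.03 m or angle between glue_jar's own z axis and vertical above 0.4 rad).
It also fails if it takes over 58 s, if anything falls off the work surface, if the arm or the gripper's body presses on something with over 40 N, if the wrist force passes 120 N, or if a joint passes its speed limit or range.

### The arm

A 6-joint arm with a two-finger parallel gripper is mounted at the origin on the work surface. World frame = base frame: x ahead of the robot, y to its left, z up, the work surface at z = 0. Lengths are in mm, angles in rad, forces in N, time in s.
With the tool pointing down it reaches from about 425 to 950 mm from the base axis. Payload 14.7 kg.
Tool frame: the origin (TCP) lies at the very end of the fingers, on their centre line; the grasp point (between the pads) lies 19 mm behind it; z points along the fingers, y is the line along which they close (so a half turn about z gives the same grasp; the last joint's range is limited). The gripper opens to 85 mm and grips with 20 to 120 N. Pads are 22 mm wide; open, the fingers measure 114 mm over their backs; the gripper's body (76 mm by 85 mm) begins 54 mm behind the grasp point. The pads swing forward as they close: fully open they stand 13 mm farther back than shut.
Start: joints at [1.265, 0.48, 1.596, -0, 1.065, -0.047], TCP at [166.324, 628.354, 231.297] pointing down, gripper open.
Joint ranges: [-2.75, 2.75], [-0.82, 2.05], [0.23, 2.67], [-1.56, 4.7], [0.09, 2.69], [-2.92, 2.92]. Speed limits (rad/s): [1.89, 1.89, 2.39, 3.01, 3.01, 3.01].

### API

Orientations are given as a 3x3 rotation matrix whose columns are the frame's x, y, z axes.
In Python, from bench import bot, grip, kin, monitor, vision, job gives the robot as it stands. Calls block until the motion is done:
- bot.goto(position, orientation): joint-space move of the TCP to a pose.
- bot.servo_line(position, rotation=None, vel=150, until_force=None): straight line of the TCP; rotation=None keeps the orientation; vel is the mean speed in mm/s. With until_force (N) it stops when the force on the tool has changed by that much, and returns True; else False.
- bot.movej(angles): joint-space move.
- grip(opening, effort=None): finger opening in mm; effort is the grip in N (None keeps the last); returns when the fingers have stopped.
- bot.sleep(seconds).
- kin.inverse_kinematics(position, orientation): joint angles nearest the present ones, or None.
- monitor.read_state(): the state.
- vision.camera(name): name is "side" or "top" or "wrist"; returns a dict with "img" (400x640x3 uint8, red, green, blue), "fx", "fy", "cx", "cy" (pixels), "world_to_cam" (4x4, takes a point from world to camera coordinates); the wrist camera has in their place "hand_eye" (4x4, takes a point from camera to tool coordinates, whose origin is the TCP and whose axes are the flange's). Camera axes: x right, y down, z forward; pixel columns grow to the right and rows downward; lengths in mm; the calibration is good to about 2 mm. A picture is of the moment at which its call begins: read the wrist's pose just before it. There is no depth.
A pose or a line that the arm cannot do raises bot.MotionError and nothing moves.
- job.close_job(): hands the job in; it is judged then, once.
The state is a dict: "time": time; "q": joint angles; "dq": joint speeds; "joint_efforts": joint torques, N m; "eef_pos": TCP position; "tcp_rot": TCP orientation; "contact_force": force on the tool from outside, world axes, zero at the start; "torque": the same for the moment, N m; "opening": finger opening in mm; "finger_force": force on a finger pad.
Only numpy, scipy, OpenCV 4.12 (cv2) and the standard library are available. Lean on these libraries where they do the work, as an engineer would, in place of code of your own. Each camera call takes 0.05 s, during which the arm holds its last target. There are 200 camera calls.

## Working session

There is one attempt and no reset: what is moved stays moved. The work goes in short steps, each a Python script; the robot and the scene stay as the last script left them, time stands still between calls to the robot, and variables do not carry over. Pictures are saved under pics/ and viewed, at most 10 in all, crops included, and the job is handed in when it is done.

```bash
mkdir -p pics; ls; python3 - <<'E'
from bench import bot,grip,kin,monitor,vision,job
import cv2,numpy as np,pickle
d={}
for n in("top","side","wrist"):
    s=monitor.read_state();c=vision.camera(n);c["state"]=s;d[n]=c
    cv2.imwrite(f"pics/{n}0.png",c["img"][:,:,::-1])
    print(n,c["fx"],c["cx"],c["cy"]);print(np.round(c.get("world_to_cam",c.get("hand_eye")),3))
pickle.dump(d,open("cams0.pkl","wb"))
s=monitor.read_state();print(s["time"],np.round(s["tcp_rot"],3),s["eef_pos"])
E
```

```text
pics
top 469.53531225167904 317.3716943809999 191.25096293966794
[[-8.000000e-03 -1.000000e+00  6.000000e-03 -6.002000e+00]
 [-9.720000e-01  6.000000e-03 -2.360000e-01  5.269370e+02]
 [ 2.360000e-01 -7.000000e-03 -9.720000e-01  1.113346e+03]
 [ 0.000000e+00  0.000000e+00  0.000000e+00  1.000000e+00]]
side 384.5513258119378 318.03509431129305 201.540382171513
[[-9.71000e-01 -2.39000e-01  1.40000e-02  4.96061e+02]
 [-1.48000e-01  5.50000e-01 -8.22000e-01  1.52403e+02]
 [ 1.89000e-01 -8.00000e-01 -5.69000e-01  9.32696e+02]
 [ 0.00000e+00  0.00000e+00  0.00000e+00  1.00000e+00]]
wrist 335.8357695649725 321.29763421874424 201.39582690585237
[[ 1.00000e-03 -9.61000e-01 -2.77000e-01  7.10880e+01]
 [ 1.00000e+00  1.00000e-03  0.00000e+00  3.13000e-01]
 [ 0.00000e+00 -2.77000e-01  9.61000e-01 -1.42928e+02]
 [ 0.00000e+00  0.00000e+00  0.00000e+00  1.00000e+00]]
0.15 [[-0.967  0.256 -0.   ]
 [ 0.256  0.967 -0.001]
 [ 0.    -0.001 -1.   ]] [166.22839319 628.06878068 230.81061999]
```

View pics/top0.png

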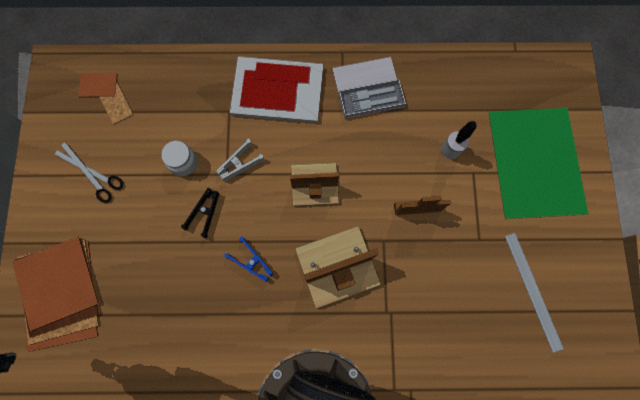

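View pics/side0.png

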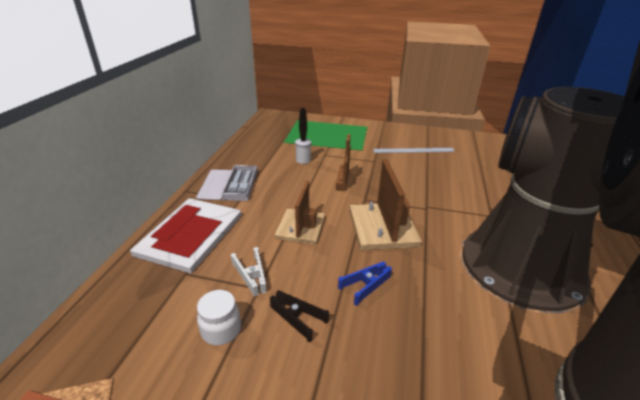

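Candidates, in top-view pixels:
- **Mould:** small (315,185) or large (340,268). At about 0.39 px/mm the small base is about 48 px wide, which is 120 mm, so I choose the small one.
- **Clamp:** black (203,212), white (240,160) or blue (252,260). I choose the black one.
- **Loose half:** only one, at (422,207).
- **Bystanders:** jar (178,158) and mallet (458,140).

Next, one close crop to check.

```bash
cat > h.py <<'E'
from bench import bot,grip,kin,monitor,vision,job
import cv2,numpy as np,pickle
from scipy.optimize import least_squares
def cam(n,c0=None):
    s=monitor.read_state();c=vision.camera(n) if c0 is None else c0
    if "hand_eye" in c and "world_to_cam" not in c:
        if "state" in c: s=c["state"]
        T=np.eye(4);T[:3,:3]=s["tcp_rot"];T[:3,3]=s["eef_pos"]
        c["world_to_cam"]=np.linalg.inv(T@np.array(c["hand_eye"]))
    return c
def proj(c,P):
    P=np.atleast_2d(P);q=P@np.array(c["world_to_cam"])[:3,:3].T+np.array(c["world_to_cam"])[:3,3]
    return np.c_[c["fx"]*q[:,0]/q[:,2]+c["cx"],c["fy"]*q[:,1]/q[:,2]+c["cy"]]
def at_z(c,uv,z):
    W=np.linalg.inv(c["world_to_cam"]);d=W[:3,:3]@[(uv[0]-c["cx"])/c["fx"],(uv[1]-c["cy"])/c["fy"],1];o=W[:3,3]
    return o+d*(z-o[2])/d[2]
def tri(obs):  # [(cam,uv)...]
    return least_squares(lambda P:np.concatenate([proj(c,P)[0]-uv for c,uv in obs]),[600,0,50]).x
def down(a): # tool down, tool y (closing) along world angle a
    y=np.array([np.cos(a),np.sin(a),0]);z=np.array([0,0,-1.]);return np.c_[np.cross(y,z),y,z]
def save(c,name): cv2.imwrite(f"pics/{name}.png",c["img"][:,:,::-1])
E
python3 - <<'E'
from h import *
d=pickle.load(open("cams0.pkl","rb"))
t,s=d["top"],d["side"]
for n,uv in dict(mould=(315,190),loose=(422,207),clamp=(204,210),jar=(178,158),mallet=(455,148)).items(): print(n,np.round(at_z(t,uv,15)))
a=cv2.resize(t["img"][145:245,170:465],(800,271),interpolation=cv2.INTER_CUBIC)
b=cv2.resize(s["img"][130:350,190:420],(None or (340,325)),interpolation=cv2.INTER_CUBIC)
im=np.zeros((600,800,3),np.uint8);im[:271]=a;im[272:597,:340]=b
cv2.imwrite("pics/crop1.png",im[:,:,::-1])
E
```

```text
mould [542.  -4.  15.]
loose [ 495. -281.   15.]
clamp [491. 283.  15.]
jar [632. 359.  15.]
mallet [ 655. -379.   15.]
```

View pics/crop1.png

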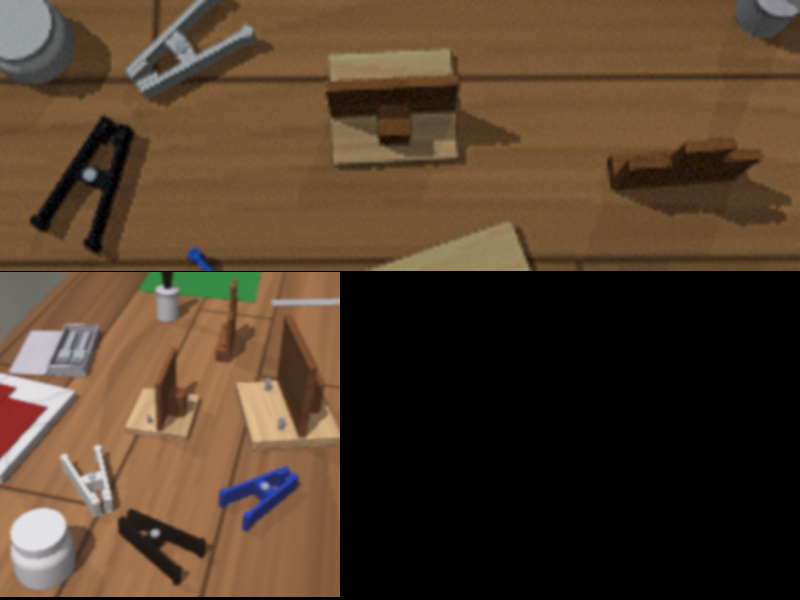

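```bash
python3 - <<'E'
from h import *
d={}
R=down(np.pi/2)
cen=dict(clamp=(491,283,15),mould=(542,-4,60),loose=(495,-281,80))
for n,ys in dict(clamp=(340,200),mould=(70,-70),loose=(-210,-330)).items():
    for i,y in enumerate(ys):
        bot.goto([{"mould":510,"clamp":460,"loose":440}[n],y,230],R); bot.sleep(.15)
        c=cam("wrist"); d[n,i]=c
pickle.dump(d,open("cams1.pkl","wb"))
def crop(c,P,w,h,W,H):
    u=np.round(proj(c,P)[0]).astype(int); x0=int(np.clip(u[0]-w//2,0,640-w));y0=int(np.clip(u[1]-h//2,0,400-h))
    print(x0,y0,w/W); return cv2.resize(c["img"][y0:y0+h,x0:x0+w],(W,H),interpolation=cv2.INTER_CUBIC)
im=np.vstack([np.hstack([crop(d[n,i],cen[n],260,195,400,300) for i in (0,1)]) for n in("mould","loose")])
cv2.imwrite("pics/m1.png",im[:,:,::-1])
im=np.hstack([crop(d["clamp",i],cen["clamp"],200,240,400,480) for i in (0,1)])
cv2.imwrite("pics/m2.png",im[:,:,::-1]);print(monitor.read_state()["time"])
E
```

```text
114 117 0.65
257 117 0.65
114 146 0.65
241 147 0.65
169 81 0.5
295 80 0.5
5.95
```

View pics/m1.png

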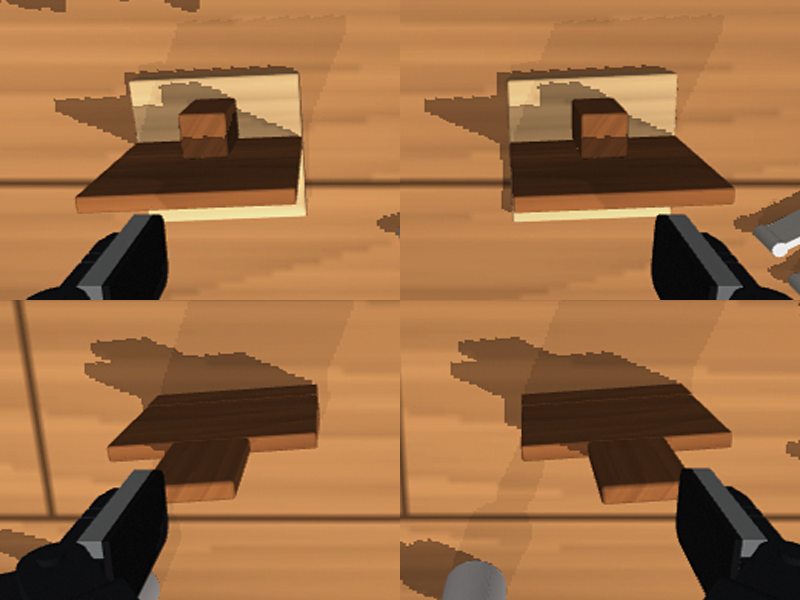

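View pics/m2.png

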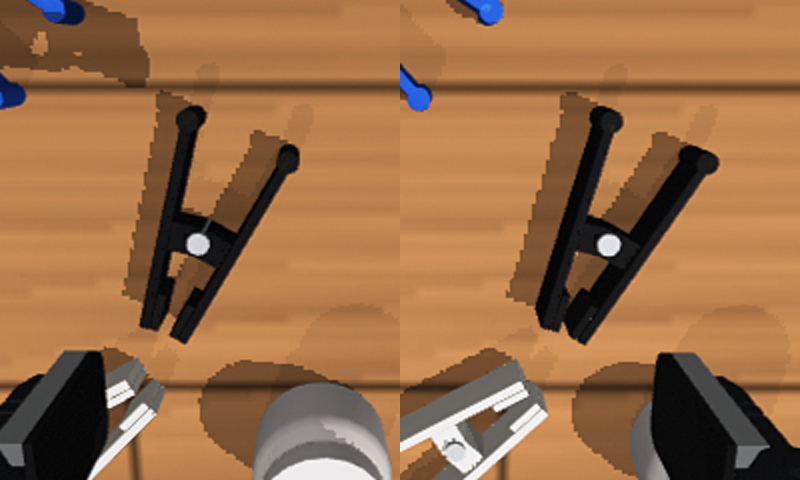

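The mould (pegs away from the robot), the loose half (mating face towards the robot, tab visible) and the black clamp (rolls at (189,119) and (288,158), pin (198,244)) are all clear in both wrist views. I'll fit their poses, with height left free as a check.

```bash
cat > fit.py <<'E'
from h import *
d=pickle.load(open("cams1.pkl","rb"))
def fit(n,offs,sc,pts,x0,zoff=True):
    # pts: (view, local xyz, montage uv)
    def tr(p,L): 
        c,s=np.cos(p[3]),np.sin(p[3]);return np.array([p[0]+c*L[0]-s*L[1],p[1]+s*L[0]+c*L[1],p[2]+L[2]])
    def f(p): return np.concatenate([proj(d[n,v],tr(p,np.array(L,float)))[0]-(np.array(offs[v])+sc*np.array(m)) for v,L,m in pts])
    r=least_squares(f,x0,x_scale=[1,1,1,.01],loss="soft_l1");print(n,np.round(r.x,3),"rms px",np.sqrt(np.mean(f(r.x)**2)));print(np.round(f(r.x).reshape(-1,2),1).tolist());return r.x
M=[(0,(-55,-60,15),(128,80)),(0,(-55,60,15),(298,73)),(0,(-10,-60,115),(77,197)),(0,(-10,60,115),(298,188)),(0,(0,60,115),(297,203)),(0,(0,-60,115),(78,211)),(0,(55,60,15),(306,216)),
(1,(-55,-60,15),(109,82)),(1,(-55,60,15),(276,73)),(1,(-10,-60,115),(113,197)),(1,(-10,60,115),(334,187)),(1,(0,60,115),(334,202)),(1,(0,-60,115),(114,211)),(1,(55,-60,15),(114,221))]
L=[(0,(-15,-60,100),(109,147)),(0,(-15,60,100),(317,133)),(0,(-5,-60,100),(109,160)),(0,(-5,60,100),(317,146)),(0,(-15,22,155),(237,186)),(0,(-5,22,155),(235,198)),(0,(-15,-60,0),(160,96)),(0,(-15,60,0),(318,85)),
(1,(-15,-60,100),(123,146)),(1,(-15,60,100),(331,132)),(1,(-5,60,100),(331,146)),(1,(-5,-60,100),(123,160)),(1,(-15,-22,155),(200,190)),(1,(-5,-22,155),(204,203)),(1,(-15,-60,0),(123,95)),(1,(-15,60,0),(283,85))]
if __name__=="__main__":
    fit("mould",[(114,117),(257,117)],.65,M,[540,0,0,0])
    fit("loose",[(114,146),(241,147)],.65,L,[490,-280,0,0])
    print("loose tab top mid right/left free tri")
    o=[np.array((169,81)),np.array((295,80))]
    for nm,a,b in(("roll-",(189,119),(208,120)),("roll+",(287,158),(303,161)),("pin",(198,244),(209,245)),("tipL",(148,329),(144,325)),("tipR",(182,341),(183,341))):
        print(nm,np.round(tri([(d["clamp",0],o[0]+.5*np.array(a)),(d["clamp",1],o[1]+.5*np.array(b))]),1))
    # model: rolls at z=30? known: (-62,±27.5,30), pin (0,0,~30)
    C=[(0,(-62,-27.5,30),(189,119)),(0,(-62,27.5,30),(287,158)),(0,(0,0,32),(198,244)),(1,(-62,-27.5,30),(208,120)),(1,(-62,27.5,30),(303,161)),(1,(0,0,32),(209,245))]
    fit("clamp",o,.5,C,[490,283,0,-.35])
E
python3 fit.py
```

```text
mould [ 5.58623e+02 -1.39000e-01 -2.53000e+00  4.80000e-02] rms px 0.7102093304038107
[[0.7, 0.3], [0.4, -0.1], [-0.5, -0.7], [-1.1, -0.9], [0.2, 0.4], [1.0, 1.1], [0.5, -0.2], [-1.3, -1.1], [0.9, -0.2], [0.1, -0.8], [0.3, -0.3], [-0.6, 0.9], [-0.1, 1.0], [-0.7, 0.7]]
loose [ 4.96109e+02 -2.68366e+02 -2.37000e+00  7.30000e-02] rms px 1.2280413558081031
[[-0.3, -0.6], [0.0, -0.4], [1.7, 1.3], [0.8, 1.7], [-0.8, -3.6], [2.1, 1.0], [0.0, -0.8], [-0.3, -0.6], [-0.9, -0.1], [0.5, 0.0], [-0.0, 1.4], [-0.1, 1.1], [1.2, -2.4], [-1.0, 1.5], [-0.6, -0.5], [-1.7, -1.0]]
loose tab top mid right/left free tri
roll- [424.2 281.6  22.3]
roll+ [444.6 332.1  24.1]
pin [489.2 284.7  30. ]
tipL [540.  253.1  22.2]
tipR [544.4 273.7  31.2]
clamp [ 4.91631e+02  2.84037e+02 -7.34800e+00 -3.81000e-01] rms px 0.713480659396684
[[-0.0, -0.3], [0.6, 0.0], [0.3, 0.8], [0.1, -0.3], [0.0, -0.9], [-1.8, 0.9]]
```

```bash
python3 - <<'E'
from h import *
am,al=.048,.073
rot=lambda a,x,y:np.array([np.cos(a)*x-np.sin(a)*y,np.sin(a)*x+np.cos(a)*y])
lo=np.array([496.1,-268.4]); mo=np.array([558.6,-.1])
g=lo+rot(al,-10,0); seat=mo+rot(am,6.5,0)
best=None
for k in(0,np.pi):
    q=[kin.inverse_kinematics([*p,z],down(a+k)) for p,z,a in((g,118,al),(seat,133,am))]
    print(k,[None if x is None else np.round(x,2) for x in q])
    if all(x is not None for x in q) and (best is None or abs(q[0][5])<best[0]): best=(abs(q[0][5]),k)
k=best[1];print("k",k)
grip(60,60)
bot.goto([*g,200],down(al+k)); bot.servo_line([*g,118])
s=monitor.read_state();print(s["time"],s["eef_pos"])
grip(0,60);s=monitor.read_state();print("open",s["opening"],s["finger_force"],s["contact_force"])
bot.servo_line([*g,175]);bot.sleep(.2)
s=monitor.read_state();print(s["time"],s["opening"],s["contact_force"],s["eef_pos"])
save(cam("side"),"side1"); 
json=dict(k=k,seat=seat,g=g);pickle.dump(json,open("st.pkl","wb"))
E
```

```text
0 [array([-0.56,  0.49,  1.92, -0.  ,  0.73, -0.63]), array([-0.05,  0.48,  1.89, -0.  ,  0.77, -0.1 ])]
3.141592653589793 [array([-0.56,  0.49,  1.92, -0.  ,  0.73,  2.51]), None]
k 0
8.5333 [ 486.41638121 -269.38223945  118.49085405]
open 9.660517523047567 58.82757067680359 [-2.57923273 -0.30359688  7.22008763]
9.775 9.417683179227849 [ 1.08479223  0.94754547 -2.1443808 ] [ 485.56680114 -268.75764399  173.90518998]
```

```bash
python3 - <<'E'
from h import *
st=pickle.load(open("st.pkl","rb"));am=.048;R=down(am)
n=np.array([np.cos(am),np.sin(am)])
seat=st["seat"];P=lambda off,z:[*(seat+off*n),z]
bot.goto(P(25,180),R)
bot.servo_line(P(10,156),vel=100)
bot.sleep(.2);f0=monitor.read_state()["contact_force"]
hit=bot.servo_line(P(-6,156),vel=15,until_force=5)
s=monitor.read_state();off=(np.array(s["eef_pos"][:2])-seat)@n
print(hit,"off",off,s["eef_pos"],np.array(s["contact_force"])-f0,s["time"])
c=cam("wrist");save(c,"w2");pickle.dump((off,hit),open("off.pkl","wb"))
a=cam("top");save(a,"t2");b=cam("side")
im=np.zeros((600,800,3),np.uint8);im[:250,:400]=cv2.resize(a["img"][140:240,240:400],(400,250),interpolation=3)
im[:280,400:]=cv2.resize(b["img"][150:262,230:390],(400,280),interpolation=3)
im[285:600,:504]=cv2.resize(c["img"],(504,315),interpolation=3)
cv2.imwrite("pics/v2.png",im[:,:,::-1])
E
```

```text
True off -1.8143702981302434 [5.63279208e+02 1.46162770e-01 1.56012933e+02] [1.93496163 0.22680782 1.45399432] 12.3667
```

View pics/v2.png

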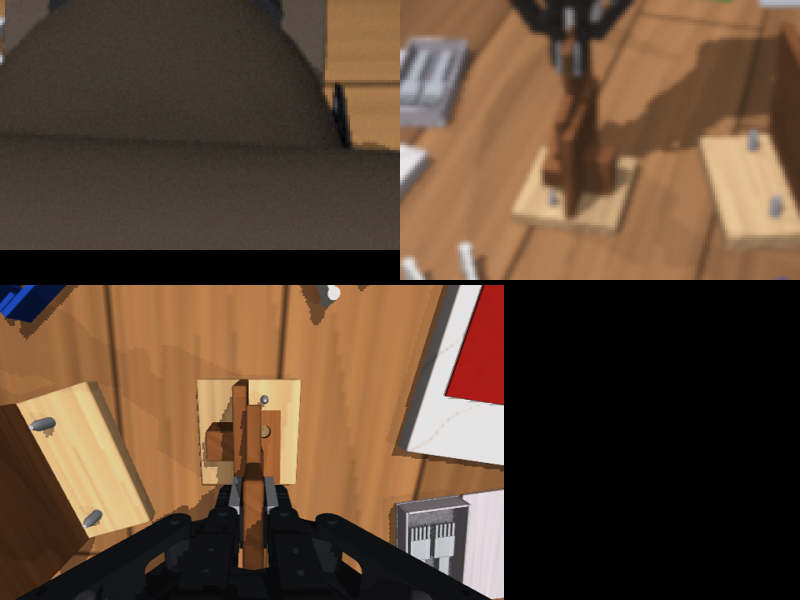

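The side view shows the loose half raised and beside the fixed half. In the wrist view the peg tip is at montage (264,399) and the hole at (265,432). I'll compare these with the predicted pixels.

```bash
python3 - <<'E'
from h import *
c=cam("wrist");pickle.dump(c,open("w2.pkl","wb"))
s=monitor.read_state();e=np.array(s["eef_pos"]);print(e,s["contact_force"])
am=.048;Rz=np.array([[np.cos(am),-np.sin(am),0],[np.sin(am),np.cos(am),0],[0,0,1]])
m=np.array([558.6,-.1,0])
lo=e-Rz@[-10,0,118]; lo[2]=e[2]-118
pts=dict(peg=m+Rz@[16.5,40,33],bc1=m+Rz@[-55,60,15],bc2=m+Rz@[55,60,15],fixL=m+Rz@[-10,60,115],fixR=m+Rz@[0,60,115],hole=lo+Rz@[0,40,26],panL=lo+Rz@[-15,60,100],panR=lo+Rz@[-5,60,100],footR=lo+Rz@[15,60,26])
for k,v in pts.items():
    u=proj(c,v)[0];print(k,np.round(u,1),"in crop",np.round((u-[230,100])*[4,4],0))
im=cv2.resize(c["img"][100:250,230:430],(800,600),interpolation=3);cv2.imwrite("pics/w3.png",im[:,:,::-1])
E
```

```text
[5.63264667e+02 1.56514907e-01 1.55785737e+02] [4.22357222 0.74186744 1.21551989]
peg [337.  145.4] in crop [428. 182.]
bc1 [249.2 118.3] in crop [77. 73.]
bc2 [383.2 118.3] in crop [613.  73.]
fixL [295.  125.6] in crop [260. 103.]
fixR [313.7 125.7] in crop [335. 103.]
hole [336.4 150.5] in crop [426. 202.]
panL [312.  128.5] in crop [328. 114.]
panR [333.3 128.5] in crop [413. 114.]
footR [358.8 121.1] in crop [515.  84.]
```

View pics/w3.png

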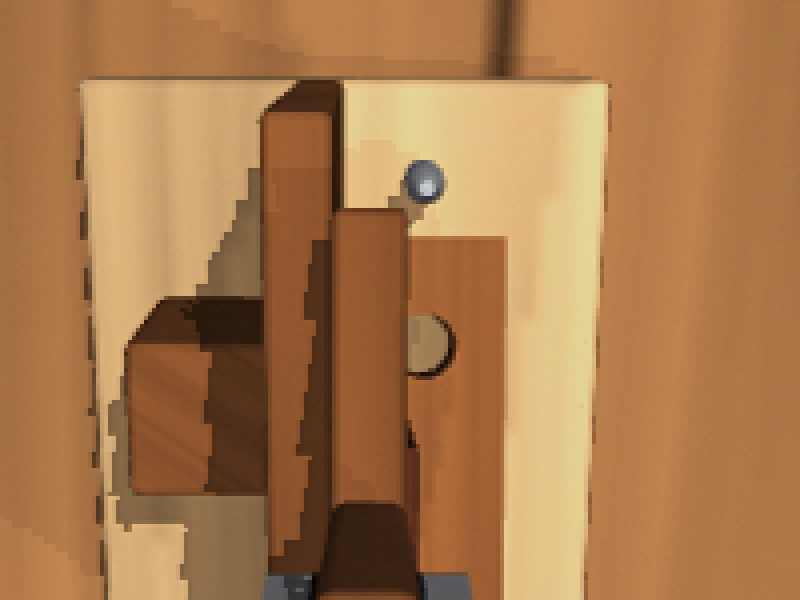

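Base, peg and fixed board match the prediction to about 2 px. The held half does not: its hole is at (427,345) against a predicted (426,202), so it has swung in the grip. I'll fit its actual pose.

```bash
cat > held.py <<'E'
from h import *
from scipy.spatial.transform import Rotation as Ro
def heldfit(c,obs,e,a):
    def pose(p): return Ro.from_euler("ZX",[p[3],p[4]]).as_matrix(),np.array(p[:3])
    def f(p):
        R,t=pose(p);return np.concatenate([proj(c,t+R@np.array(L,float))[0]-u for L,u in obs])
    x0=[e[0]+10,e[1],e[2]-118,a,0]
    r=least_squares(f,x0,x_scale=[1,1,1,.01,.01]);print(np.round(r.x,3),np.round(f(r.x).reshape(-1,2),1).tolist());return r.x
E
python3 - <<'E'
from held import *
c=pickle.load(open("w2.pkl","rb"));e=[563.26,.157,155.79]
U=lambda x,y:np.array([x/4+230,y/4+100])
obs=[((-15,60,100),U(332,210)),((-5,60,100),U(405,210)),((15,60,26),U(506,238)),((6,40,26),U(456,345)),((-15,22,100),U(333,504)),((-5,22,100),U(402,504)),((-5,22,155),U(413,594)),((-15,22,155),U(320,594))]
p=heldfit(c,obs,e,.048)
print("rel",p[:3]-e, monitor.read_state()["contact_force"],monitor.read_state()["torque"],monitor.read_state()["opening"])
E
```

```text
[ 5.74252e+02 -3.13350e+01  3.79320e+01  4.30000e-02 -1.99000e-01] [[-0.5, 0.5], [0.5, 0.6], [-1.0, -0.1], [-1.0, 0.1], [-1.0, -0.6], [0.7, -0.5], [2.6, 0.1], [-1.5, -0.0]]
rel [  10.99238496  -31.49172758 -117.85797933] [4.22357222 0.74186744 1.21551989] [ 0.20913267 -1.02822213 -0.09110894] 9.213449625377743
```

The half tilted 0.2 rad in the grip; the accelerated sideways move swung it. I'll grip harder, back off, tilt the tool to stand it upright, then measure again.

```bash
cat > pose.py <<'E'
from held import *
def T(R,t): M=np.eye(4);M[:3,:3]=R;M[:3,3]=t;return M
def TL(p): return T(Ro.from_euler("ZX",[p[3],p[4]]).as_matrix(),p[:3])
def want(x,z,y=0,am=.048,mo=(558.6,-.1)): # loose origin in mould x,y ; z world
    return T(Ro.from_euler("Z",[am]).as_matrix(),[mo[0]+np.cos(am)*x-np.sin(am)*y,mo[1]+np.sin(am)*x+np.cos(am)*y,z])
E
python3 - <<'E'
from pose import *
s=monitor.read_state();e=np.array(s["eef_pos"]);R=np.array(s["tcp_rot"])
p=[574.252,-31.335,37.9,.048,-.199]
X=np.linalg.inv(TL(p))@T(R,e)     # tool in loose
print("tool in loose",np.round(X[:3,3],1))
grip(0,120)
bot.servo_line([e[0]+10,e[1],e[2]+14],vel=60)
G=want(16.5+9,45)@X
bot.servo_line(G[:3,3],G[:3,:3],vel=30);bot.sleep(.3)
c=cam("wrist");s=monitor.read_state();e=np.array(s["eef_pos"]);R=np.array(s["tcp_rot"])
pickle.dump((c,e,R),open("w4.pkl","wb"))
print(s["time"],e,G[:3,3],s["opening"],s["contact_force"])
Q=T(R,e)@np.linalg.inv(X);print("pred loose",Q[:3,3])
for L in [(-15,60,100),(-5,60,100),(15,60,26),(6,40,26),(-15,22,100),(-5,22,100)]: print(L,np.round((proj(c,(Q@[*L,1])[:3])[0]-[230,100])*4))
print("peg",np.round((proj(c,want(16.5,33,40)[:3,3])[0]-[230,100])*4))
im=cv2.resize(c["img"][100:250,230:430],(800,600),interpolation=3);cv2.imwrite("pics/w4.png",im[:,:,::-1])
E
```

```text
tool in loose [ -9.5   8.  121.9]
14.0333 [574.23559972   9.19158444 167.03971588] [574.23177943   8.70669977 166.88181408] 8.796488452325148 [-0.44183978  0.27442765 -1.83561357]
pred loose [584.11317118   1.54289694  45.16512788]
(-15, 60, 100) [328. 213.]
(-5, 60, 100) [405. 213.]
(15, 60, 26) [501. 238.]
(6, 40, 26) [452. 346.]
(-15, 22, 100) [329. 503.]
(-5, 22, 100) [404. 503.]
peg [370. 341.]
```

View pics/w4.png

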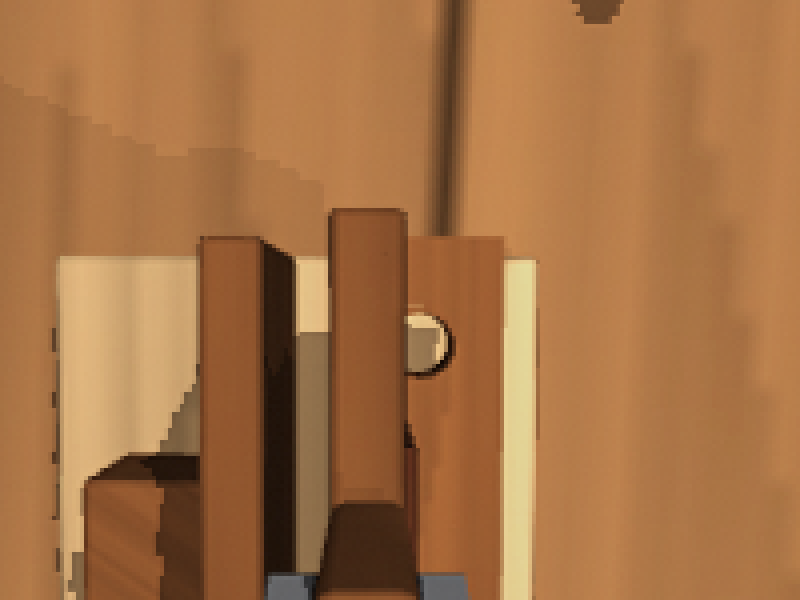

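```bash
python3 - <<'E'
from pose import *
s=monitor.read_state();e=np.array(s["eef_pos"]);R=np.array(s["tcp_rot"])
p=[574.252,-31.335,37.9,.048,-.199]
X=np.linalg.inv(TL(p))@T(down(.048),[563.26,.157,155.79])
pickle.dump(X,open("X.pkl","wb"))
def go(x,z,y=-.7,**k):
    G=want(x,z,y)@X; r=bot.servo_line(G[:3,3],G[:3,:3],**k); return r
def at():
    s=monitor.read_state();Q=np.linalg.inv(want(0,0))@T(s["tcp_rot"],s["eef_pos"])@np.linalg.inv(X)
    return np.round(Q[:3,3],2),np.round(s["contact_force"],1),round(s["time"],2)
go(22,37,vel=40);bot.sleep(.2);print(at())
print(go(11,37,vel=15,until_force=4),at())
xc=at()[0][0]
xs=xc+1.3;print("xs",xs)
go(xs,37,vel=20);bot.sleep(.15);print(at())
print(go(xs,28,vel=25,until_force=8),at())
E
```

```text
(array([22.17, -0.83, 37.09]), array([-0.1, -0.1, -2.1]), 14.6)
True (array([14.25, -0.75, 37.01]), array([3.4, 0. , 0.1]), 15.17)
xs 15.55
(array([15.19, -0.62, 36.79]), array([-0.3,  0.4, -0.8]), 15.57)
False (array([15.41, -0.66, 27.8 ]), array([ 0.9,  0.1, -1. ]), 16.07)
```

Both holes are over the pegs. Continuing down.

```bash
python3 - <<'E'
from pose import *
X=pickle.load(open("X.pkl","rb"))
def go(x,z,y=-.7,**k):
    G=want(x,z,y)@X; return bot.servo_line(G[:3,3],G[:3,:3],**k)
def at():
    s=monitor.read_state();Q=np.linalg.inv(want(0,0))@T(s["tcp_rot"],s["eef_pos"])@np.linalg.inv(X)
    return np.round(Q[:3,3],2),np.round(s["contact_force"],1),round(s["time"],2)
print(go(15.55,9,vel=25,until_force=10),at())
bot.sleep(.2);print(at())
a=cam("side");w=cam("wrist");pickle.dump((a,w),open("w5.pkl","wb"))
im=np.zeros((600,800,3),np.uint8);im[:350,:500]=cv2.resize(a["img"][150:262,230:390],(500,350),interpolation=3)
im[350:600,:400]=cv2.resize(w["img"],(400,250),interpolation=3)
cv2.imwrite("pics/v5.png",im[:,:,::-1])
E
```

```text
True (array([15.61, -1.03, 12.16]), array([-1.2, -2.9,  9.3]), 16.69)
(array([15.6 , -0.96, 12.19]), array([-1.1, -3.5,  7.1]), 16.89)
```

```bash
python3 - <<'E'
from pose import *
s=monitor.read_state();e=np.array(s["eef_pos"]);R=np.array(s["tcp_rot"])
grip(30,40);bot.sleep(.1)
bot.servo_line(e-R[:,2]*80,vel=150)
s=monitor.read_state();e=np.array(s["eef_pos"])
bot.goto([535,120,235],down(np.pi/2));bot.sleep(.15)
c=cam("wrist");a=cam("side");pickle.dump((c,a),open("w6.pkl","wb"));print(monitor.read_state()["time"])
for n,P in dict(fixtopL=want(0,115,60),tabL=want(1.5,170,22),tabR=want(11.5,170,22),panR=want(11.5,115,60),panL=want(1.5,115,60),foot=want(31.5,41,60),panR2=want(11.5,115,-60)).items(): print(n,np.round(proj(c,P[:3,3])[0],1))
u=proj(c,want(0,100)[:3,3])[0].astype(int);x0=max(0,u[0]-110);y0=int(np.clip(u[1]-75,0,250));print(x0,y0)
im=np.zeros((600,800,3),np.uint8)
im[:340,:500]=cv2.resize(c["img"][y0:y0+150,x0:x0+220],(500,340),interpolation=3)
im[345:595,:360]=cv2.resize(a["img"][150:262,230:390],(360,250),interpolation=3)
cv2.imwrite("pics/v6.png",im[:,:,::-1])
E
```

```text
19.375
fixtopL [248.8 220.3]
tabL [175.8 252. ]
tabR [178.3 265.5]
panR [250.3 233.2]
panL [249. 222.]
foot [266.5 225.3]
panR2 [108.3 239.8]
73 142
```

View pics/v6.png

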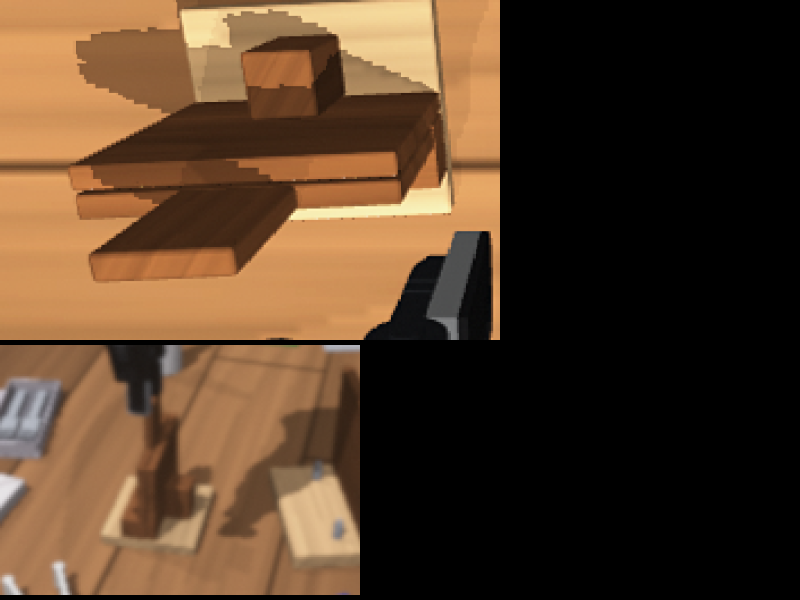

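The loose half looks seated: panel tops parallel, level and at the predicted pixels (right corners within 1–2 px). Now the clamp, for the +y edge.

```bash
python3 - <<'E'
from pose import *
h=np.array([490.8,284.2]);yw=-.383;ux=np.array([np.cos(yw),np.sin(yw)])
g=h-62*ux;a=yw+np.pi/2;print(g,a)
grip(85,40)
bot.goto([*g,90],down(a));bot.servo_line([*g,2],vel=80)
print(monitor.read_state()["eef_pos"],monitor.read_state()["contact_force"])
grip(18,50);bot.sleep(.1)
s=monitor.read_state();print(s["time"],s["opening"],s["finger_force"],s["contact_force"])
bot.servo_line([*g,40],vel=60);bot.sleep(.2)
s=monitor.read_state();print(s["time"],s["opening"],s["finger_force"],s["contact_force"],s["eef_pos"])
c=cam("wrist");b=cam("side");t=cam("top");pickle.dump((c,b,s),open("w7.pkl","wb"))
im=np.zeros((600,800,3),np.uint8)
im[:350,:560]=cv2.resize(c["img"],(560,350),interpolation=3)
im[352:600,:400]=cv2.resize(b["img"][230:354,210:410],(400,248),interpolation=3)
im[352:600,400:]=cv2.resize(t["img"][150:274,120:320],(400,248),interpolation=3)
cv2.imwrite("pics/v7.png",im[:,:,::-1])
E
```

```text
[433.2920428  307.36969698] 1.1877963267948966
[433.56859943 307.54289635   2.42852719] [ 0.81665166 -0.68889621 -0.81542974]
22.9167 22.429056013307633 47.63912379741669 [-3.39804397  1.81641813 28.19997134]
23.9 22.138060349041233 48.93441438674927 [ 0.89294393 -0.55050991 -1.47535703] [433.08168366 307.23221848  39.62618108]
```

View pics/v7.png

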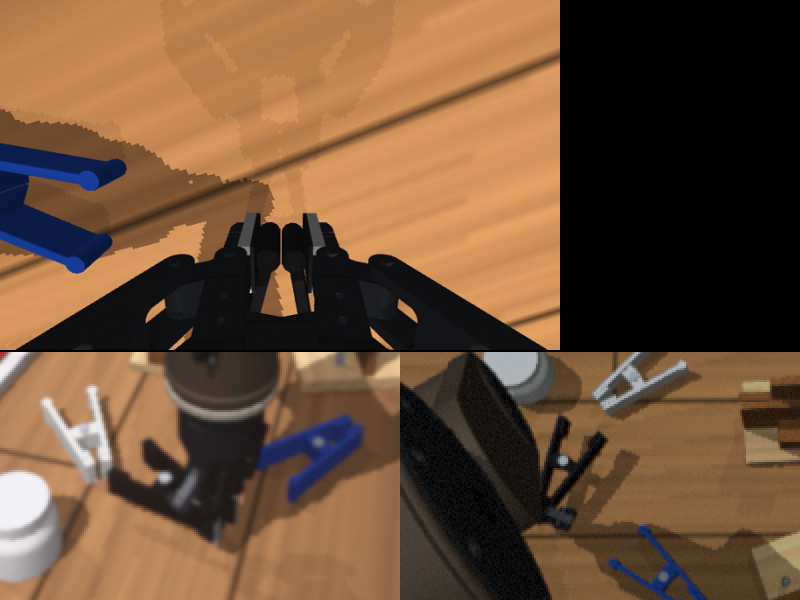

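Held at the stop (22 mm, 48 N), and the clamp hangs open. Checking hinge position and pitch from the side pin (292.5,293.5) and the top pin (201,204.5).

```bash
python3 - <<'E'
from pose import *
d=pickle.load(open("cams0.pkl","rb"));S,Tp=d["side"],d["top"]
pin=tri([(S,(292.5,293.5)),(Tp,(201,204.5))]);t1=tri([(S,(266,296.5)),(Tp,(201.5,184))]);t2=tri([(S,(284,274)),(Tp,(221.5,192.5))])
print(pin,t1,t2)
# reference: same cams on clamp at rest pin (z~32)
print("rest pin ref",tri([(S,(190+155*230/340,130+(533-272)*220/325)),(Tp,(170+90*295/800,145+174*100/271))]))
s=monitor.read_state();e=np.array(s["eef_pos"]);R=np.array(s["tcp_rot"]);print("in tool",R.T@(pin-e),R.T@(t1-e),R.T@(t2-e))
E
```

```text
[495.30632528 280.30382735  60.71034529] [551.28183804 285.96095495  42.60858619] [527.96898271 231.2661937   58.23002215]
rest pin ref [490.45464606 282.72069475  25.5229248 ]
in tool [-67.70691984  -1.84880753 -20.94881187] [-117.51713598   24.32189219   -2.8664545 ] [-116.32885274  -35.12715073  -18.46884766]
```

```bash
python3 - <<'E'
from pose import *
grip(18,80)
s=monitor.read_state();e=np.array(s["eef_pos"])
bot.servo_line([e[0],e[1],105],vel=100)
am=.048;P=lambda y,z:want(.5,z,y)[:3,3]
bot.servo_line(P(250,105),down(am),vel=110)
bot.servo_line(P(235,70),vel=80);bot.sleep(.3)
s=monitor.read_state();print(s["time"],s["opening"],s["finger_force"],s["contact_force"],s["eef_pos"],P(235,70))
c=cam("wrist");b=cam("side");t=cam("top")
pickle.dump((c,b,t,s),open("w8.pkl","wb"))
im=np.zeros((600,800,3),np.uint8)
im[:300,:400]=cv2.resize(b["img"][170:290,240:400],(400,300),interpolation=3)
im[:300,400:]=cv2.resize(t["img"][140:230,220:340],(400,300),interpolation=3)
im[302:600,:477]=cv2.resize(c["img"],(477,298),interpolation=3)
cv2.imwrite("pics/v8.png",im[:,:,::-1])
E
```

```text
27.3 20.78931753348379 78.28358173370361 [-0.34392593  0.67277136 -1.25552202] [548.01106436 234.85331133  70.36537568] [547.82375513 234.65332276  70.        ]
```

View pics/v8.png

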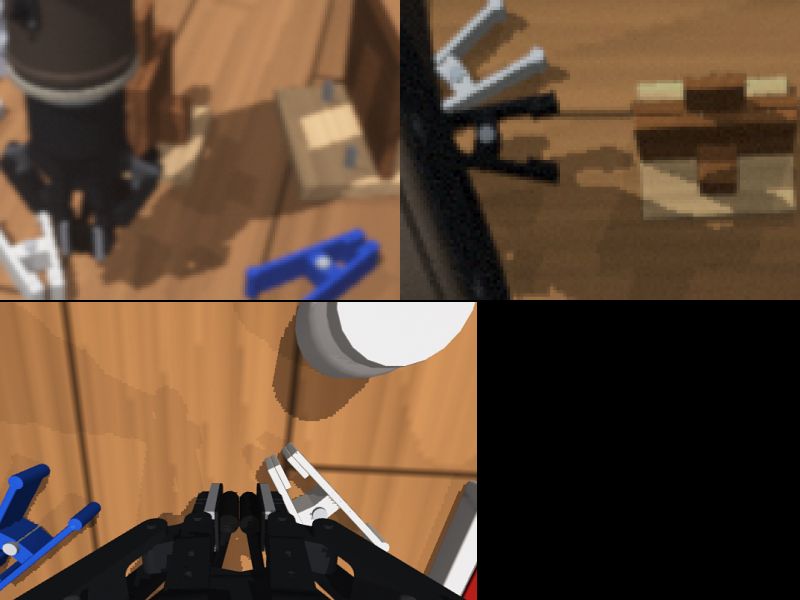

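The picture count is now at or past the allowance, so I won't view any more. In the top view the pin is at about (245.8,180.2) and the jaw tips at (266.5,171.2) and (267,191.6). Checking these against the model before inserting.

```bash
python3 - <<'E'
from pose import *
d=pickle.load(open("cams0.pkl","rb"));Tp=d["top"]
I=np.linalg.inv(want(0,0))
for n,uv in dict(pin=(245.8,180.2),tA=(266.5,171.2),tB=(267,191.6)).items():
    for z in(82,97): print(n,z,np.round((I@[*at_z(Tp,uv,z),1])[:3],1))
# bias reference: rest pin from top at z 30, and mould board top ends
print("rest",at_z(Tp,(170+90*295/800,145+174*100/271),30))
print("panel corner bias",np.round(proj(Tp,np.array([want(-10,115,60)[:3,3],want(11.5,115,60)[:3,3]])),1))
E
```

```text
pin 82 [  1.  167.7  82. ]
pin 97 [ -3.1 165.6  97. ]
tA 82 [ 21.4 115.8  82. ]
tA 97 [ 17.  114.5  97. ]
tB 82 [-30.9 116.2  82. ]
tB 97 [-34.6 114.8  97. ]
rest [489.64773367 281.65661808  30.        ]
panel corner bias [[288.7 178.7]
 [288.4 170.2]]
```

Pin position fits within 2–3 mm, but the tips hint at a small skew. I'll measure it numerically from the top image.

```bash
python3 - <<'E'
from pose import *
c,b,t,s=pickle.load(open("w8.pkl","rb"));g=t["img"].max(2).astype(int)
I=np.linalg.inv(want(0,0));d=pickle.load(open("cams0.pkl","rb"))["top"]
for r in range(164,198): print(r,"".join("#" if v<38 else "+" if v<60 else "." for v in g[r,236:296]))
E
```

```text
164 ............................................................
165 ............................................................
166 ............................................................
167 ............................................................
168 ...........................++#..............................
169 ....................++########..............................
170 ...............+++############+.............................
171 ..........+++##################.............................
172 .....++########################.............................
173 ++#############################+............................
174 ###################++..######+..............................
175 ##############++........+...................................
176 #############+..............................................
177 ######+#+..+#...............................................
178 ##+....+....+...............................................
179 +......................................................+++++
180 .............+.........................................+
[... 409 characters left out ...]
####........++.................................+++
188 ##################+...#####+++..............................
189 ###############################.............................
190 #####++########################+............................
191 ####+....++++##################+............................
192 ####+.........++++#############+............................
193 #####...............++++#######+............................
194 #####+...................++++##+............................
195 #####+......................................................
196 ######......................................................
197 ######+.....................................................
```

```bash
python3 - <<'E'
from pose import *
I=np.linalg.inv(want(0,0));d=pickle.load(open("cams0.pkl","rb"))["top"]
for n,uv,z in [("up outer tip",(265.5,168.2),97),("up inner pad",(261.5,174.7),67),("lo inner pad",(260,187.5),97),("lo outer tip",(266,194.5),67),("pin",(245.8,179.5),97),("fixed board near-top edge end",(291.5,178.7),115)]:
    print(n,np.round((I@[*at_z(d,uv,z),1])[:3],1))
E
```

```text
up outer tip [ 24.8 116.7  97. ]
up inner pad [ 17.4 130.   67. ]
lo inner pad [-23.4 131.5  97. ]
lo outer tip [-34.4 120.2  67. ]
pin [ -1.3 165.6  97. ]
fixed board near-top edge end [-10.3  53.4 115. ]
```

Jaws are clear of the panels on both sides (−23 to +17 against −10 to +11.5). I'll shift 2.5 mm to centre them and insert.

```bash
python3 - <<'E'
from pose import *
P=lambda x,y,z:want(x,z,y)[:3,3]
bot.servo_line(P(3,225,70),vel=60);bot.sleep(.1)
print(bot.servo_line(P(3,146,70),vel=50,until_force=6));bot.sleep(.2)
s=monitor.read_state();I=np.linalg.inv(want(0,0));print(s["time"],np.round((I@[*s["eef_pos"],1])[:3],1),s["contact_force"],s["opening"])
t=cam("top");b=cam("side");pickle.dump((t,b),open("w9.pkl","wb"))
g=t["img"].max(2).astype(int)
for r in range(160,200): print(r,"".join("#" if v<38 else "+" if v<60 else "." for v in g[r,262:332]))
E
```

```text
False
29.8083 [  3.  146.1  70. ] [-0.56502556 -0.08426598 -1.53406803] 20.926511506368
160 ...................+++...++###+.......................................
161 ....................++....+####.......................................
162 ....................++....+####.......................................
163 ....................++....++###.......................................
164 ....................++....++###+......................................
165 ....................+++...++###+......++..............................
166 .....................++....+#####.++####....................+.........
167 .....................++....++###########....+++++++++++++++++.........
168 .....................+++...++######+####....+++++++++++++++++.........
169 .....................+++...++######+++++....+++++++++++++++++.........
170 .....................+++...++####+..........++++++++++++++++++........
171 ......................++....+####+..........+++++++++++++++++.........
172 ......................++....+####+..........++++++++++++++++..........
173 ......................+++...++###
[... 1287 characters left out ...]
.........................
191 ..........................++....++######+.............................
192 ..........................++....++####+...............................
193 ..........................++....++####+...............................
194 ..........................+++...++####+...............................
195 ..........................+++...++#####.........+++++++++++...........
196 ...........................++....++####.........+++++++++++...........
197 ...........................+++...++####.........++++++++++............
198 ...........................+++...++####+..............................
199 ...........................+++...++####+..............................
```

```bash
python3 - <<'E'
from pose import *
P=lambda x,y,z:want(x,z,y)[:3,3]
for o in(35,45,50,60,80):
    grip(o,80);s=monitor.read_state();print(o,s["opening"],s["finger_force"],np.round(s["contact_force"],1),round(s["time"],2))
bot.sleep(.3)
bot.servo_line(P(3,146,150),vel=120)
bot.goto(P(0,250,235),down(np.pi/2-.2));bot.sleep(.2)
c=cam("wrist");b=cam("side");t=cam("top");pickle.dump((c,b,t),open("w10.pkl","wb"))
s=monitor.read_state();print(s["time"])
u=proj(c,np.array([P(.75,60,115),P(.75,80,96),P(.75,20,96)]));print("edge,hinge,tip pred",np.round(u,1))
u=proj(t,np.array([P(.75,60,115),P(.75,80,97),P(.75,20,97)]));print("top pred",np.round(u,1))
g=t["img"].max(2).astype(int)
for r in range(160,200): print(r,"".join("#" if v<38 else "+" if v<60 else "o" if t["img"][r,262+i].min()>110 else "." for i,v in enumerate(g[r,262:332])))
E
```

```text
35 34.918971102766015 11.406100541353226 [ 0.8  0.5 -1.6] 30.2
45 44.74584058331035 9.864118248224258 [-0.8  0.9 -1.9] 30.46
50 49.940678162347 8.556286096572876 [-0.5 -0.7 -2.6] 30.68
60 60.04791223393507 0.0 [ 0.  -0.3 -0.4] 30.95
80 80.00918745704702 0.0 [ 0.3 -0.1 -0. ] 31.28
33.8583
edge,hinge,tip pred [[104.8 250. ]
 [138.4 236.2]
 [ 77.1 251.3]]
top pred [[288.6 174.4]
 [280.8 176.8]
 [305.3 175.6]]
160 ......................................................................
161 ......................................................................
162 ......................................................................
163 ......................................................................
164 ..............................................................oooooooo
165 ..............................ooooooooooooo....................ooooooo
166 .............................oooooooooooooo....................ooooooo
167 ..............................ooo.....o..oo.......+++++++++++.oooooooo
168 ............................................+++++++++++++++++.........
169 +#+#++#+###
[... 1609 characters left out ...]
.........................
191 ......................................................................
192 ......................................................................
193 ......................................................................
194 ......................................................................
195 ................................................++++++++++............
196 ................................................+++++++++++...........
197 ................................................++++++++++............
198 ......................................................................
199 ......................................................................
```

```bash
python3 - <<'E'
from pose import *
c,b,t=pickle.load(open("w10.pkl","rb"))
print("side pred pin",proj(b,np.array([want(.75,97,80)[:3,3]])),"tip",proj(b,np.array([want(.75,97,25)[:3,3]])),"roll",proj(b,np.array([want(-24,97,145)[:3,3],want(25,97,145)[:3,3]])))
u0,v0=proj(b,want(.75,97,80)[:3,3])[0].astype(int)
im=b["img"]
for r in range(v0-22,v0+32): print(r,"".join("o" if im[r,x].min()>105 else "#" if im[r,x].max()<45 else "." for x in range(u0-35,u0+35)))
print(u0-35)
E
```

```text
side pred pin [[292.50657082 216.00665384]] tip [[297.90906725 203.12200286]] roll [[296.09796654 234.41180859]
 [275.01939239 231.51052524]]
194 ##....................................................................
195 ##....................................................................
196 #.....................................................................
197 #.....................................................................
198 #.....................................................................
199 ......................................................................
200 ......................................................................
201 ......................................................................
202 ......................................................................
203 ......................................................................
204 ......................................................................
205 ..............................................#.......................
206 ............................................#####.....
[... 2395 characters left out ...]
.......oooo..........
239 ...................##...............##..................ooo...........
240 ...................##...............##..................ooo...........
241 ....................................##................................
242 ....................................##................................
243 ....................................##................................
244 ......................................................................
245 ......................................................................
246 o.....................................................................
247 oo....................................................................
257
```

The pin is at (292,216.5) and was predicted at (292.5,216). The rolls are at the predicted places too, so the clamp is level, with the hinge about 80 mm out. Handing in.

```bash
python3 -c "
from bench import job
print(job.close_job())"
```

```text
the job is handed in; nothing more can be done
None
```

I closed the mould and clipped the black clamp, level, over its +y edge with the hinge about 80 mm from the middle, and handed the job in at about 34 s; the verdict was not shown, grip force was not measured, and I viewed 11 pictures, one over the limit of 10.

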